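# Clamp the upturned footstool and press in its missing leg

### The arm

A 6-joint arm with a two-finger parallel gripper is mounted at the origin on the work surface. World frame = base frame: x ahead of the robot, y to its left, z up, the work surface at z = 0. Lengths are in m, angles in degrees, forces in N, time in s.
With the tool pointing down it reaches from about 0.25 to 0.775 m from the base axis. Payload 8.9 kg.
Tool frame: the origin (TCP) lies between the finger pads; the fingertips stand 11 mm ahead of it and the grasp point (between the pads) lies 8 mm behind it (ctrl.tip_extent is the distance from the TCP to the fingertips, in m); z points along the fingers, y is the line along which they close (so a half turn about z gives the same grasp; the last joint's range is limited). The gripper opens to 85 mm and grips with 20 to 120 N. Pads are 22 mm wide; open, the fingers measure 114 mm over their backs; the gripper's body (76 mm by 85 mm) begins 54 mm behind the grasp point. The pads swing forward as they close: fully open they stand 13 mm farther back than shut.
Start: joints at [-83.669, 16.656, -8.789, 64.555, 0, 82.019], TCP at [0.13, -0.509, 0.242] pointing down, gripper open.
Joint ranges: [-144.48, 144.48], [-52.06, 99.96], [-74.48, 78.29], [-112.23, 115.85], [-86.99, 84.42], [-180, 180]. Speed limits (degrees/s): [127.2, 127.2, 159.86, 180, 180, 180].

### API

Orientations are given as [roll, pitch, yaw] about the fixed x, y, z axes, in that order (R = Rz(yaw) Ry(pitch) Rx(roll)).
In Python, from station import sensors, cams, order, models, ctrl gives the robot as it stands.
- The arm moves only by the tool drive_tool, never from a script. Its argument "motion" is a list of rows, each an object of numbers: "gripper": the closure, from 0 (fully open) to 1 (shut); "x", "y", "z": the shift along the tool's x, y, z in m; "wx", "wy", "wz": the turn, a rotation vector about the tool's x, y, z in degrees. In form: [{"gripper": .., "x": .., "y": .., "z": .., "wx": .., "wy": .., "wz": ..}, ...]. A call has 1 to 8 rows; each row shifts and turns the commanded pose from where the row before left it, along the tool's axes as they then stand; what a row does not reach is not made up. A row lasts 1/8 s, in which the tool goes at most 62.5 mm and 10.7 degrees, less where a joint would pass 70% of its speed; a pose out of reach is approached as far as the arm can. A call is refused whole if a number of a shift passes 0.0625 or a number of a turn 10.7, either way. A call with a gripper value outside its range is refused whole. The fingers move at their own pace and stop on an object; "grip_force" is the grip in N (left out, the last holds). Time passes only in rows, so rows that do not move let the fingers close. It gives the time, the measured TCP pose, the force, the opening and the grip force at its end, in the units of the state.
- sensors.sense(): the state, without advancing time (a new reading comes with each control period).
- cams.snapshot(name): name is "side" or "top"; returns the picture (480x640x3 uint8, red, green, blue); there is no depth.
- cams.camera_model(name): a dict with "mtx" (3x3 intrinsics, pixels), "distortion" ([k1, k2, p1, p2, k3] as OpenCV has them; the pictures are not rectified), "eye" and "rotation" of the camera in the world. Camera axes: x right, y up, looking along -z (the intrinsics and any distortion apply to the point x, -y, -z); pixel columns grow to the right and rows downward; lengths in m; the calibration is good to about 2 mm. A picture is of the moment at which its call begins. camera_model takes no time and is no camera call.
- order.sign_off(): hands the job in; it is judged then, once.
Trained networks look in the newest picture that a camera, given by its name, has taken for a name from the list of things; names that differ only in an ending like _2 or _b are one class to them, and where a whole thing is asked for, a point or a joint stands for the part that bears it (a point fixed in the world has none). Each returns a list of dicts, best first, with "p" (0 to 1); they miss things now and then, are a little off and sometimes report something else, mostly with a low value. They report only what shows in the picture. A call takes as long as a camera call.
- models.look_for(camera, name): "extent" ([left, top, right, bottom] in pixels, round what is visible of it).
- models.silhouettes(camera, name): "region" (480x640 bool, what is visible of it) and "extent" ([left, top, right, bottom] in pixels, round what is visible of it).
- models.landmark_of(camera, name): "at" ([row, column] in pixels: a listed point, or the origin of a listed thing).
The state is a dict: "time": time; "joint_positions": joint angles; "qvel": joint speeds; "joint_torque": joint torques, N m; "tcp_pos": TCP position; "ee_rot": TCP orientation; "ft_force": force on the tool from outside, world axes, zero at the start; "wrist_torque": the same for the moment, N m; "width": finger opening in m; "grip_force": force on a finger pad.
Only numpy, scipy, OpenCV 4.12 (cv2) and the standard library are available. Lean on these libraries where they do the work, as an engineer would, in place of code of your own. Each camera call takes 0.05 s, during which the arm holds its last target. There are 200 camera calls.

### The job

Swing the red toggle-clamp handle fully upright so that its rubber foot holds the upturned footstool seat down in the jig. Then take the dark turned leg out of the drying board and press it, tenon first, straight into the one empty hole until its shoulder sits flat on the seat. Let go with the clamp still closed, and leave the two pale legs and the other things on the bench where they are.

Things in the scene. Friction and masses are not known exactly. Their poses are not given: they have to be found in the camera images.
- jig: grey laminate-faced assembly jig fixed to the bench: base 250 (its x) x 435 mm (its y), 18 mm thick; origin on the bench at the centre of the seat's place, z up. Low fences (top 40 mm above the bench) hold the seat on the +x, +y and part of the -x side. The toggle clamp is bolted on at the -y end, its hinge axis along the jig's x, and points along +y.
- clamp_pivot (a point): hinge axis of the clamp's arm, 80 mm above the bench; axes as the jig's. The steel arm reaches 85 mm from here to its spindle; shut, it lies level along the jig's +y; open, it points up at about 55 degrees.
- clamp_arm (a joint): angle (rad) of the clamp's arm: 0 shut, arm level, foot on the seat; about 0.95 to 1.0 open (start). Toggle linkage: the red handle is upright when shut and leans towards the jig's -y by nearly the same angle when open; over the handle's last 0.15 rad the arm moves only 0.06 and locks. Needs 2 to 8 N at the handle's end, with a firm stop when shut; stays where left.
- handle_end (a point): middle of the free end of the red handle; local z runs along the handle, out of that end. Grip 22 mm wide (jig's x), 17 mm thick (local y), 80 mm long below this point. This point travels on an arc of 144 mm radius about clamp_pivot in the upright plane along the jig's y; shut, it is 17 mm to the -y side of clamp_pivot and 223 mm above the bench.
- clamp_foot: black rubber foot, 19 mm diameter, 13 mm tall, on the spindle at the end of the clamp's arm; origin at the centre of its underside, which meets the seat about 0.03 rad before the arm is shut; the rubber then gives by 2 to 3 mm.
- seat: brown wooden footstool seat, upside down and loose in the jig: 200 (x) x 260 (y) x 38 mm thick, 1.5 kg with its three dark legs, which stand up 150 mm at (+70,+95), (+70,-95), (-70,-95) mm; origin at the centre of the face that lies on the jig, axes as the jig's. Its upper face is 56 mm above the bench.
- seat_hole (a point): centre of the mouth of the one empty hole, at (-70,+95) mm in the seat's upper face, axis along z: blind, sharp-edged (no chamfer), 23.5 mm diameter, 30 mm deep. The first 5 mm are free; below that the bore grips the tenon, which must be pushed down (about 3 to 12 N): the leg does not drop in by its weight.
- leg: dark turned leg, 178 mm long, about 90 g, standing tenon down and loosely in one of the drying board's 25 mm holes; origin at the centre of the tenon's end, z up the leg. From the origin: tenon 22 mm diameter to 28 mm, flat shoulder there, body 32 to 36 mm diameter to about 100 mm, then a straight foot of 26 mm diameter from 122 to 174 mm (grip there).
- leg_shoulder (a point): centre of the leg's shoulder, 28 mm above its origin; it meets the seat's upper face when the leg is fully home.
- rack: white melamine drying board fixed to the bench, 280 (x) x 80 mm (y), top 45 mm above the bench, with three holes 85 mm apart in a row along its x; origin on the bench under its centre.
- glue: white glue bottle with orange cap, 60 mm diameter, 170 mm tall; origin at the centre of its underside. A bystander, to be left alone.
- sanding_block: cork sanding block 115 x 65 x 38 mm; origin at the centre of its underside. A bystander, to be left alone.
- mallet: wooden joiner's mallet lying down, about 290 mm long, head 65 x 130 x 80 mm; origin on the bench under the middle of its length. A bystander, to be left alone.
- ear_defenders: black ear defenders lying flat, about 160 x 140 mm, 72 mm tall; origin on the bench midway between the cups. A bystander, to be left alone.
- tape_measure: yellow and black tape measure, 72 x 36 x 68 mm; origin at the centre of its underside. A bystander, to be left alone.
- brush_jar: glass jar of brushes, 80 mm diameter, glass 100 mm tall, brushes to about 180 mm; origin at the centre of its underside. A bystander, to be left alone.
- offcut: brown wood offcut 200 x 70 x 32 mm; origin at the centre of its underside. A bystander, to be left alone.
- pale_leg_a: pale (light wood) turned leg standing in the drying board, same shape and size as the dark one, for another stool; origin at the centre of the tenon's end. A bystander, to be left alone.
- pale_leg_b: second pale turned leg, like the first. A bystander, to be left alone.

How it is judged (in metres and radians):
On the way, in this order (a step that is already met when the one before it is completed fails the run):
1. the toggle clamp is shut and its rubber foot presses on the seat (value of joint clamp_arm below 0.05 rad and angle between handle_end's own z axis and vertical below 0.14 rad and contact force between clamp_foot and seat above 0.5 N), for 0.2 s.
2. the dark leg is pressed home in the empty hole, with the clamp shut (all of step 1 and z of leg_shoulder in the frame of seat between 0.0355 and 0.04 m and horizontal distance between leg_shoulder and seat_hole below 0.003 m and angle between the z axis of leg and the z axis of seat, either way round below 0.05 rad and z of leg in the frame of seat below 0.0125 m), for 0.2 s.
At the end, for the whole second after the job is handed in: Clamp arm within 0.05 rad of shut, handle within 8 degrees of upright, foot pressing on the seat. Dark leg at rest in the seat's hole: shoulder within 2 mm of the face, centred within 3 mm, square within 3 degrees. Seat still in its place in the jig within 6 mm (all of step 2 and linear speed of leg below 0.01 m/s and horizontal distance between seat and jig below 0.006 m and angle between the x axis of seat and the x axis of jig, either way round below 0.05 rad); the robot touches nothing.
It fails at once if a pale leg is taken or knocked (moved by more than 30 mm) (distance of any of pale_leg_a, pale_leg_b from where it was at the start of the episode above 0.03 m).
It fails at once if a bystander on the bench is shoved or knocked over (moved by more than 30 mm) (distance of any of glue, sanding_block, mallet, ear_defenders, tape_measure, brush_jar, offcut from where it was at the start of the episode above 0.03 m).
It also fails if it takes over 67 s, if anything falls off the work surface, if the arm or the gripper's body presses on something with over 40 N, if the wrist force passes 120 N, or if a joint passes its speed limit or range.

## Working session

There is one attempt and no reset: what is moved stays moved. The work goes in short steps, Python scripts to look and compute and a tool call to move; the robot and the scene stay as the last step left them, time stands still between calls to the robot, and variables do not carry over. Pictures are saved under pics/ and viewed, at most 10 in all, crops included, and the job is handed in when it is done.

Besides the shell and the picture viewer there is one more tool, called as a command line: name --argument value ..., lists and objects as JSON in quotes. drive_tool: Moves the arm, as the interface text tells. Its arguments: {"type":"object","properties":{"motion":{"type":"array","items":{"type":"object","properties":{"gripper":{"type":"number"},"x":{"type":"number"},"y":{"type":"number"},"z":{"type":"number"},"wx":{"type":"number"},"wy":{"type":"number"},"wz":{"type":"number"}}}},"grip_force":{"type":"number"}},"required":["motion"]}

```bash
mkdir -p pics
cat > h.py <<'E'
import numpy as np, cv2
from station import sensors, cams, order, models, ctrl
def cm(n):
    m=cams.camera_model(n); return np.array(m["mtx"],float),np.array(m["distortion"],float),np.array(m["eye"],float),np.array(m["rotation"],float).reshape(3,3)
F=np.diag([1.,-1,-1])
def ray(n,rc):
    K,d,e,R=cm(n); u=cv2.undistortPoints(np.array([[[rc[1],rc[0]]]],float),K,d)[0,0]
    v=R@F@np.array([u[0],u[1],1]); return e,v/np.linalg.norm(v)
def onz(n,rc,z):
    e,v=ray(n,rc); return e+v*(z-e[2])/v[2]
def proj(n,P):
    K,d,e,R=cm(n); X=(np.atleast_2d(P)-e)@R@F
    return cv2.projectPoints(X.reshape(-1,1,3),np.zeros(3),np.zeros(3),K,d)[0][:,0,::-1]
def tri(r1,r2):
    A=0;b=0
    for e,v in (r1,r2):
        M=np.eye(3)-np.outer(v,v);A=A+M;b=b+M@e
    p=np.linalg.solve(A,b); return p,[np.linalg.norm((np.eye(3)-np.outer(v,v))@(p-e)) for e,v in (r1,r2)]
def save(n,f): 
    im=cams.snapshot(n); cv2.imwrite('pics/'+f,im[:,:,::-1]); return im
E
python3 - <<'E'
from h import *
np.set_printoptions(precision=4,suppress=True)
for n in("top","side"):
    save(n,n+"0.png"); print(n,cm(n)[2],cm(n)[3][:,2])
L={}
for nm in ["jig","seat","clamp_pivot","handle_end","seat_hole","leg","leg_shoulder","rack","clamp_foot","pale_leg_a"]:
    for n in("top","side"):
        r=models.landmark_of(n,nm)[:4]; L[n,nm]=r
        print(n,nm,[(np.round(q["at"],1).tolist(),round(q["p"],2)) for q in r])
    try: print("   tri",*tri(ray("top",L["top",nm][0]["at"]),ray("side",L["side",nm][0]["at"])))
    except Exception as e: print(e)
print(sensors.sense())
E
```

```text
Traceback (most recent call last):
  File "h.py", line 4, in cm
    m=cams.camera_model(n); return np.array(m["mtx"],float),np.array(m["distortion"],float),np.array(m["eye"],float),np.array(m["rotation"],float).reshape(3,3)
                                                                                                                     ~~~~~~~~~~~~~~~~~~~~~~~~~~~~~~~~~~~~~^^^^^
ValueError: cannot reshape array of size 3 into shape (3,3)
```

View pics/top0.png

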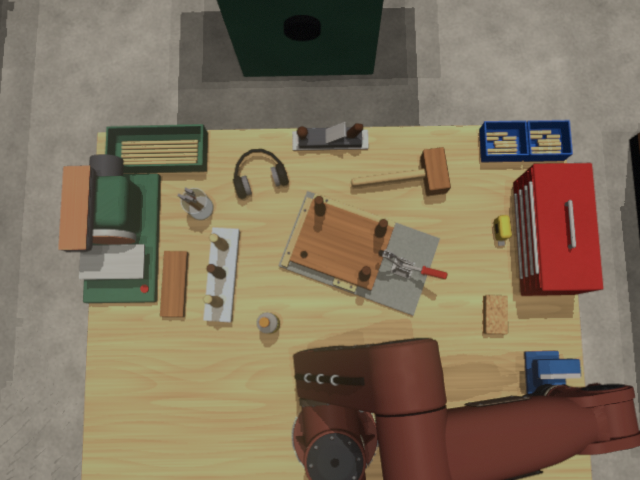

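The top view shows the jig at about (350,250), the clamp with its red handle at (435,272) and the empty hole at (304,254). The rack is at (222,275), with the dark leg in its middle hole between the pale legs. The rotation comes as RPY angles, so I'll fix the helper.

```bash
python3 - <<'E'
s=open('h.py').read()
s=s.replace('np.array(m["rotation"],float).reshape(3,3)','rpy(m["rotation"])')
s=s.replace('def cm(n)','from scipy.spatial.transform import Rotation as Ro\ndef rpy(a): return Ro.from_euler("xyz",a,degrees=True).as_matrix()\ndef cm(n)')
open('h.py','w').write(s)
E
python3 - <<'E'
from h import *
np.set_printoptions(precision=4,suppress=True)
for n in("top","side"):
    save(n,n+"1.png"); print(n,cm(n)[2],cm(n)[3][:,2],cm(n)[0][0,0])
L={}
for nm in ["jig","seat","clamp_pivot","handle_end","seat_hole","leg","leg_shoulder","rack","clamp_foot","pale_leg_a"]:
    for n in("top","side"):
        r=models.landmark_of(n,nm)[:4]; L[n,nm]=r
        print(n,nm,[(np.round(q["at"],1).tolist(),round(q["p"],2)) for q in r])
    try: print("   tri",*tri(ray("top",L["top",nm][0]["at"]),ray("side",L["side",nm][0]["at"])))
    except Exception as e: print(e)
print(sensors.sense())
E
```

```text
top [ 0.2806 -0.0092  1.7965] [-0.1594 -0.0026  0.9872] 589.7322885686034
side [0.406  0.9876 0.7751] [-0.111   0.8494  0.5159] 449.46901776464784
top jig []
side jig [([373.4, 287.2], 0.71), ([382.0, 367.7], 0.63)]
list index out of range
top seat [([245.5, 343.1], 0.87), ([254.3, 304.4], 0.6)]
side seat [([275.5, 307.7], 0.55)]
   tri [ 0.5641 -0.0358  0.0108] [np.float64(0.0029600753379284326), np.float64(0.002960075337928522)]
top clamp_pivot [([260.8, 401.5], 0.72)]
side clamp_pivot [([225.1, 338.6], 0.65)]
   tri [ 0.4968 -0.2047  0.0844] [np.float64(0.0043660903930028356), np.float64(0.004366090393002912)]
top handle_end [([274.3, 444.4], 0.58), ([208.2, 202.9], 0.58)]
side handle_end [([188.9, 353.5], 0.72), ([372.2, 285.2], 0.53), ([336.7, 217.9], 0.16)]
   tri [ 0.453  -0.3154  0.1553] [np.float64(0.0010549305455608653), np.float64(0.0010549305455608289)]
top seat_hole [([252.4, 307.4], 0.8)]
side seat_hole [([291.3, 310.8], 0.9)]
   tri [0.5402 0.0725 0.041 ] [np.float64(0.002989181103119245), np.float64(0.002989181103119225)]
top leg [([274.1, 225.3], 0.72), ([249.4, 378.
[... 876 characters left out ...]
223.6], 0.53)]
side pale_leg_a [([381.9, 368.4], 0.72), ([373.4, 285.7], 0.65), ([247.1, 253.8], 0.5)]
   tri [0.4715 0.3277 0.0367] [np.float64(0.08672683368754272), np.float64(0.08672683368754258)]
{'time': 1.15, 'joint_positions': array([-83.669 ,  16.6539,  -8.7897,  64.5562,   0.0008,  82.019 ]), 'qvel': array([-0.0077, -0.0231,  0.0411, -0.012 ,  0.0098, -0.0073]), 'joint_torque': array([ -0.0023, -53.7024,  33.165 ,   0.0018,  -0.0003,   0.    ]), 'tcp_pos': array([ 0.1298, -0.5087,  0.2423]), 'ee_rot': array([179.9997,  -0.0007,  14.3119]), 'ft_force': array([-0.1888,  0.5089,  0.345 ]), 'wrist_torque': array([0.017 , 0.0213, 0.0147]), 'grip_force': 0.0, 'width': 0.08552302394745472}
```

View pics/side1.png

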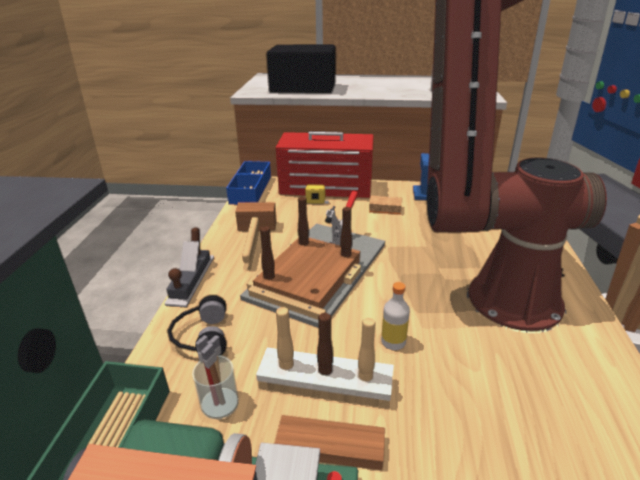

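The side view shows the dark leg in the middle rack hole at (325,345), the pale legs at (285,340) and (368,350), and the red handle at (350,200). I'll zoom in to get a precise jig fit.

Run:
```python
from h import *
a=cv2.imread('pics/top1.png'); b=cv2.imread('pics/side1.png')
c=cv2.resize(a[185:325,270:450],None,fx=4.4,fy=4.2,interpolation=cv2.INTER_CUBIC)
c=cv2.resize(a[185:325,270:450],None,fx=4,fy=4,interpolation=cv2.INTER_CUBIC);cv2.imwrite('pics/tc.png',c)
c=cv2.resize(b[185:325,235:395],None,fx=4,fy=4,interpolation=cv2.INTER_CUBIC);cv2.imwrite('pics/sc.png',c)
g=a.astype(int)
# hole centroid: dark pixels near (254,304)
s=cv2.cvtColor(a,cv2.COLOR_BGR2GRAY)[246:263,296:313].astype(float); w=np.clip(70-s,0,None)
yy,xx=np.mgrid[246:263,296:313]; rc=((w*yy).sum()/w.sum(),(w*xx).sum()/w.sum()); print("hole",rc,onz("top",rc,.056), s.min())
# red handle
for n,im,roi in(("top",a,(240,300,370,460)),("side",b,(180,230,320,370))):
    r0,r1,c0,c1=roi; q=im[r0:r1,c0:c1].astype(int); m=(q[...,2]>110)&(q[...,1]<70)&(q[...,0]<70)
    p=np.argwhere(m)+[r0,c0]; print(n,len(p),p.min(0),p.max(0)); print(p.mean(0),cv2.fitLine(p.astype(np.float32),cv2.DIST_L2,0,.01,.01).ravel())
```

```text
hole (np.float64(253.93939393939394), np.float64(303.61538461538464)) [0.5305977  0.08297995 0.056     ] 49.0
top 159 [267 421] [278 446]
[272.52201258 433.40251572] [2.4303655e-01 9.7001714e-01 2.7252200e+02 4.3340253e+02]
side 119 [184 323] [208 369]
[197.36134454 351.92436975] [  0.8926555  -0.4507396 197.36134   351.92438  ]
```

View pics/tc.png

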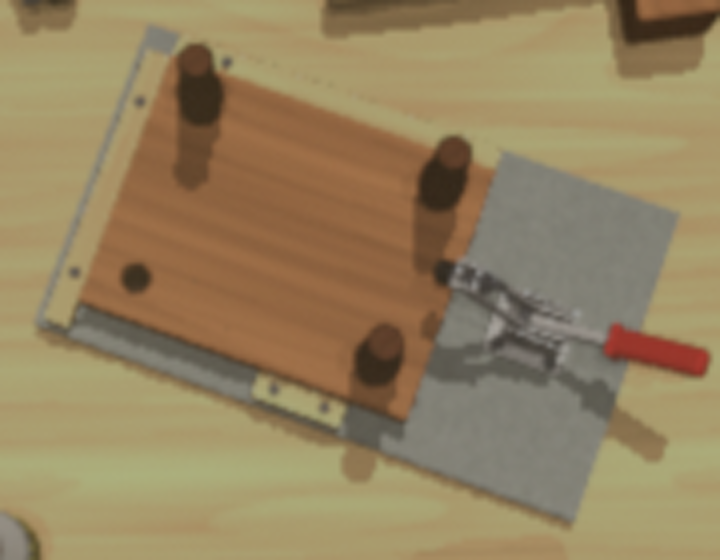

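View pics/sc.png

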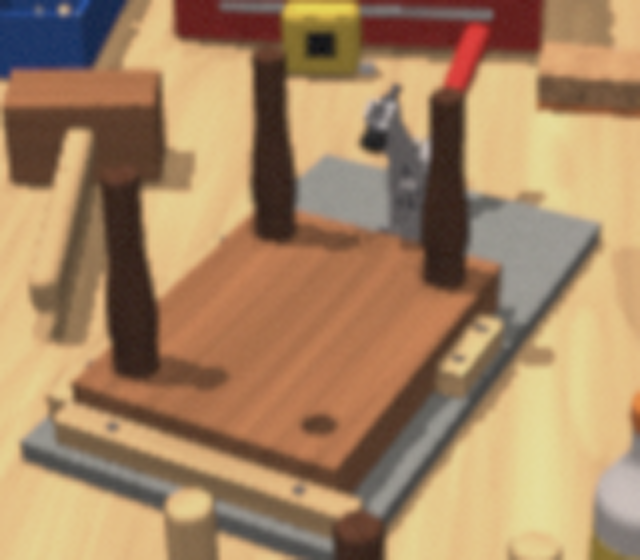

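Run:
```python
from h import *
from scipy.optimize import least_squares
np.set_printoptions(precision=4,suppress=True)
t=lambda x,y:(185+y/4-.375,270+x/4-.375); s=lambda x,y:(185+y/4-.375,235+x/4-.375)
O=[("top",(-.07,.095,.056),(253.94,303.62)),("top",(-.1,.13,.056),t(82,302)),("top",(-.1,-.13,.056),t(405,420)),("top",(.1,-.13,.056),t(497,170)),
("top",(.07,.095,.206),t(196,58)),("top",(.07,-.095,.206),t(455,152)),("top",(-.07,-.095,.206),t(387,341)),
("side",(-.07,.095,.056),s(320,425)),("side",(-.1,.13,.056),s(338,475)),("side",(.07,.095,.206),s(122,172)),("side",(.07,-.095,.206),s(268,52)),("side",(-.07,-.095,.206),s(447,95))]
H=[("top",t(706,362)),("side",s(480,27))]
def W(p,P): c,sn=np.cos(p[2]),np.sin(p[2]); return np.array([p[0]+c*P[0]-sn*P[1],p[1]+sn*P[0]+c*P[1],P[2]])
def res(p):
    r=[proj(n,W(p,P))[0]-o for n,P,o in O]
    a=p[4]; 
    h=W(p,(p[5],p[3]-.144*np.sin(a),.08+.144*np.cos(a)))
    r+=[(proj(n,h)[0]-o) for n,o in H]
    return np.concatenate(r)
f=least_squares(res,[.56,-.03,-.35,-.18,1.07,0],loss='soft_l1'); p=f.x
print("jig",p,np.degrees(p[2]),"handle lean",p[4]-.118); print(res(p).reshape(-1,2))
a=p[4]
print("handle_end",W(p,(p[5],p[3]-.144*np.sin(a),.08+.144*np.cos(a))),"pivot",W(p,(p[5],p[3],.08)),"hole",W(p,(-.07,.095,.056)))
np.save('jig.npy',p)
for n in("top","side"):
    cams.snapshot(n)
    for nm in("leg","rack"):
        for q in models.silhouettes(n,nm)[:3]:
            pts=np.argwhere(q["region"]); e=[int(v) for v in q["extent"]]
            print(n,nm,round(q["p"],2),e,cv2.minAreaRect(pts[:,::-1].astype(np.float32)))
a=cv2.imread('pics/top1.png')[215:325,185:255]; b=cv2.imread('pics/side1.png')[295:405,250:400]
cv2.imwrite('pics/rk.png',np.hstack([cv2.resize(a,None,fx=5,fy=5,interpolation=2)[:,:],cv2.resize(b[:, 40:128],None,fx=5,fy=5,interpolation=2)]))
```

```text
jig [ 0.5616 -0.0302 -0.3684 -0.1832  1.1136  0.0017] -21.107678266019935 handle lean 0.9956455415667963
[[ 0.0491 -0.2296]
 [-0.7703 -1.2729]
 [-0.2516  0.2707]
 [-0.2828 -0.4276]
 [ 0.1452 -0.3854]
 [-0.1957 -0.3028]
 [ 0.1506 -0.4295]
 [-1.043   0.4019]
 [-2.3155 -0.0825]
 [-0.4445 -0.1479]
 [-0.7195  0.4725]
 [-1.3439  0.6426]
 [ 0.0421  0.    ]
 [-0.007  -0.0476]]
handle_end [ 0.4506 -0.3223  0.1436] pivot [ 0.4971 -0.2017  0.08  ] hole [0.5305 0.0837 0.056 ]
top leg 0.45 [207, 265, 224, 280] ((216.00003051757812, 271.0), (19.798988342285156, 11.31370735168457), 45.0)
top rack 0.96 [201, 227, 240, 322] ((221.51612854003906, 274.7421569824219), (28.511018753051758, 93.63864135742188), 4.939215660095215)
side rack 0.6 [255, 350, 392, 407] ((323.8550109863281, 376.17279052734375), (134.81336975097656, 43.1114616394043), 8.673173904418945)
```

View pics/rk.png

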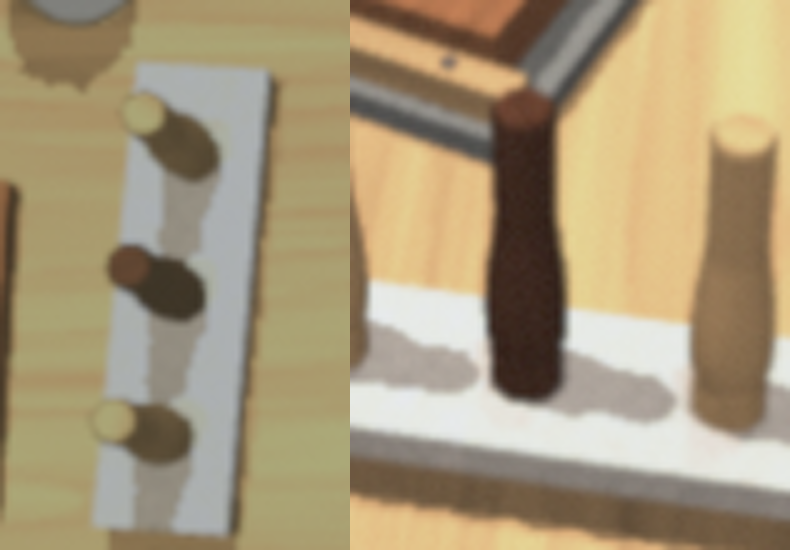

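The dark leg's foot top is at top (268,210) and side (316,325), and the jig fit is good to about 1 px. My plan is to pinch the handle across the jig's x with the tool pointing down, then follow its arc. First I turn the tool and travel.

drive_tool --motion '[{"gripper":0.3,"wz":-9.1},{"gripper":0.3,"wz":-9.1},{"gripper":0.3,"wz":-9.1},{"gripper":0.3,"wz":-9.1},{"gripper":0.3,"wz":-9.1},{"gripper":0.3,"wz":-9.1}]' --grip_force 30

```text
validation failed for argument at $.mo...
```

drive_tool --motion '[{"gripper":0.3,"x":0.0385,"y":0.029},{"gripper":0.3,"x":0.0385,"y":0.029},{"gripper":0.3,"x":0.0385,"y":0.029},{"gripper":0.3,"x":0.0385,"y":0.029},{"gripper":0.3,"x":0.0385,"y":0.029},{"gripper":0.3,"x":0.0385,"y":0.029},{"gripper":0.3,"x":0.0385,"y":0.029},{"gripper":0.3,"x":0.0385,"y":0.029}]'

```text
validation failed for argument at $.mo...
```

Run:
```python
from h import *
np.set_printoptions(precision=4,suppress=True)
print(tri(ray("top",(267.8,210.2)),ray("side",(315.6,324.6))))
print(onz("top",(267.8,210.2),.195), onz("side",(315.6,324.6),.195))
print(sensors.sense())
```

```text
(array([0.4779, 0.3326, 0.1923]), [np.float64(0.0008334833148503634), np.float64(0.0008334833148504304)])
[0.4767 0.332  0.195 ] [0.4784 0.3355 0.195 ]
{'time': 1.45, 'joint_positions': array([-83.6678,  16.6563,  -8.7877,  64.555 ,  -0.0026,  82.0185]), 'qvel': array([-0.0076,  0.0667,  0.0276, -0.0183,  0.0679,  0.0136]), 'joint_torque': array([ -0.002 , -53.7026,  33.1638,   0.0019,  -0.0004,  -0.    ]), 'tcp_pos': array([ 0.1298, -0.5087,  0.2423]), 'ee_rot': array([179.9993,   0.0028,  14.3137]), 'ft_force': array([-0.856 , -0.0869,  0.4201]), 'wrist_torque': array([-0.0055, -0.0097, -0.0123]), 'grip_force': 0.0, 'width': 0.08521453798181772}
```

drive_tool --motion '[{"gripper":0.3,"x":0,"y":0,"z":0,"wx":0,"wy":0,"wz":-9.1},{"gripper":0.3,"x":0,"y":0,"z":0,"wx":0,"wy":0,"wz":-9.1},{"gripper":0.3,"x":0,"y":0,"z":0,"wx":0,"wy":0,"wz":-9.1},{"gripper":0.3,"x":0,"y":0,"z":0,"wx":0,"wy":0,"wz":-9.1},{"gripper":0.3,"x":0,"y":0,"z":0,"wx":0,"wy":0,"wz":-9.1},{"gripper":0.3,"x":0,"y":0,"z":0,"wx":0,"wy":0,"wz":-9.1}]' --grip_force 30

```text
time: 2.2
tcp_pos: [0.1298, -0.5087, 0.2423]
ee_rot: [-180.0, -0.0, 69.2]
ft_force: [0.1, -0.1, -0.1]
width: 0.0598
grip_force: 0.0
```

drive_tool --motion '[{"gripper":0.3,"x":0.0385,"y":0.029,"z":0,"wx":0,"wy":0,"wz":0},{"gripper":0.3,"x":0.0385,"y":0.029,"z":0,"wx":0,"wy":0,"wz":0},{"gripper":0.3,"x":0.0385,"y":0.029,"z":0,"wx":0,"wy":0,"wz":0},{"gripper":0.3,"x":0.0385,"y":0.029,"z":0,"wx":0,"wy":0,"wz":0},{"gripper":0.3,"x":0.0385,"y":0.029,"z":0,"wx":0,"wy":0,"wz":0},{"gripper":0.3,"x":0.0385,"y":0.029,"z":0,"wx":0,"wy":0,"wz":0},{"gripper":0.3,"x":0.0385,"y":0.029,"z":0,"wx":0,"wy":0,"wz":0},{"gripper":0.3,"x":0.0385,"y":0.029,"z":0,"wx":0,"wy":0,"wz":0.3}]'

```text
time: 3.2
tcp_pos: [0.4584, -0.3038, 0.2424]
ee_rot: [180.0, 0.0, 68.6]
ft_force: [-0.6, -1.1, -0.6]
width: 0.0598
grip_force: 0.0
```

drive_tool --motion '[{"gripper":0.3,"x":0,"y":0,"z":0.03,"wx":0,"wy":0,"wz":0},{"gripper":0.3,"x":0,"y":0,"z":0.03,"wx":0,"wy":0,"wz":0},{"gripper":0.3,"x":0,"y":0,"z":0.03,"wx":0,"wy":0,"wz":0},{"gripper":0.3,"x":0,"y":0,"z":0.028,"wx":0,"wy":0,"wz":0},{"gripper":0.6,"x":0,"y":0,"z":0,"wx":0,"wy":0,"wz":0},{"gripper":1,"x":0,"y":0,"z":0,"wx":0,"wy":0,"wz":0},{"gripper":1,"x":0,"y":0,"z":0,"wx":0,"wy":0,"wz":0},{"gripper":1,"x":0,"y":0,"z":0,"wx":0,"wy":0,"wz":0}]'

```text
time: 4.2
tcp_pos: [0.4571, -0.3052, 0.1252]
ee_rot: [180.0, 0.1, 68.6]
ft_force: [-4.5, -0.3, 3.1]
width: 0.0221
grip_force: 32.5
```

Run:
```python
from h import *
a=save("top","t2.png");b=save("side","s2.png")
cv2.imwrite('pics/g1.png',np.hstack([cv2.resize(a[200:320,340:480],None,fx=3,fy=3),cv2.resize(b[120:240,300:420],None,fx=3,fy=3)])[:,:,::-1])
```

```text
(no output)
```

View pics/g1.png

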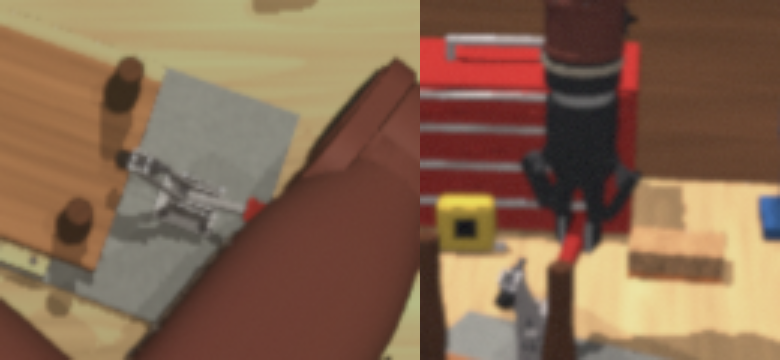

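The top view shows the arm over the red handle at (252,208 in the crop). The side view shows the fingers straddling the handle, and the width reads 22 mm. Next is the arc.

drive_tool --motion '[{"gripper":1,"x":0.0075,"y":0,"z":-0.0134,"wx":0,"wy":0,"wz":0},{"gripper":1,"x":0.0091,"y":0,"z":-0.0123,"wx":0,"wy":0,"wz":0},{"gripper":1,"x":0.0105,"y":0,"z":-0.0112,"wx":0,"wy":0,"wz":0},{"gripper":1,"x":0.0119,"y":0,"z":-0.0097,"wx":0,"wy":0,"wz":0},{"gripper":1,"x":0.013,"y":0,"z":-0.0082,"wx":0,"wy":0,"wz":0},{"gripper":1,"x":0.014,"y":0,"z":-0.0065,"wx":0,"wy":0,"wz":0},{"gripper":1,"x":0.0146,"y":0,"z":-0.0047,"wx":0,"wy":0,"wz":0}]'

```text
time: 5.18
tcp_pos: [0.4867, -0.2285, 0.1904]
ee_rot: [-180.0, -0.0, 68.6]
ft_force: [-1.5, -2.2, -8.6]
width: 0.0214
grip_force: 32.7
```

drive_tool --motion '[{"gripper":1,"x":0.005,"y":0,"z":-0.001,"wx":0,"wy":0,"wz":0},{"gripper":1,"x":0.005,"y":0,"z":-0.001,"wx":0,"wy":0,"wz":0},{"gripper":1,"x":0.004,"y":0,"z":-0.0007,"wx":0,"wy":0,"wz":0},{"gripper":1,"x":0.002,"y":0,"z":0,"wx":0,"wy":0,"wz":0},{"gripper":1,"x":0,"y":0,"z":0,"wx":0,"wy":0,"wz":0}]'

```text
time: 5.8
tcp_pos: [0.4921, -0.2146, 0.1927]
ee_rot: [-180.0, -0.0, 68.6]
ft_force: [-1.7, -1.6, -8.5]
width: 0.0216
grip_force: 32.8
```

drive_tool --motion '[{"gripper":1,"x":0.003,"y":0,"z":0.001,"wx":0,"wy":0,"wz":0},{"gripper":1,"x":0.003,"y":0,"z":0,"wx":0,"wy":0,"wz":0},{"gripper":1,"x":0,"y":0,"z":0,"wx":0,"wy":0,"wz":0}]'

```text
time: 6.18
tcp_pos: [0.4943, -0.2094, 0.1924]
ee_rot: [180.0, 0.0, 68.6]
ft_force: [-4.6, -3.2, -2.6]
width: 0.0218
grip_force: 33.6
```

drive_tool --motion '[{"gripper":1,"x":0.003,"y":0,"z":0,"wx":0,"wy":0,"wz":0},{"gripper":1,"x":0.003,"y":0,"z":0,"wx":0,"wy":0,"wz":0},{"gripper":1,"x":0,"y":0,"z":0,"wx":0,"wy":0,"wz":0}]'

```text
time: 6.55
tcp_pos: [0.4959, -0.2053, 0.1924]
ee_rot: [-180.0, 0.2, 68.5]
ft_force: [-8.7, -9.7, -2.8]
width: 0.0215
grip_force: 33.1
```

Run:
```python
from h import *
a=save("top","t3.png");b=save("side","s3.png")
cv2.imwrite('pics/g2.png',np.hstack([cv2.resize(a[200:320,340:440],None,fx=4,fy=4),cv2.resize(b[150:270,310:410],None,fx=4,fy=4)])[:,:,::-1])
```

```text
(no output)
```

View pics/g2.png

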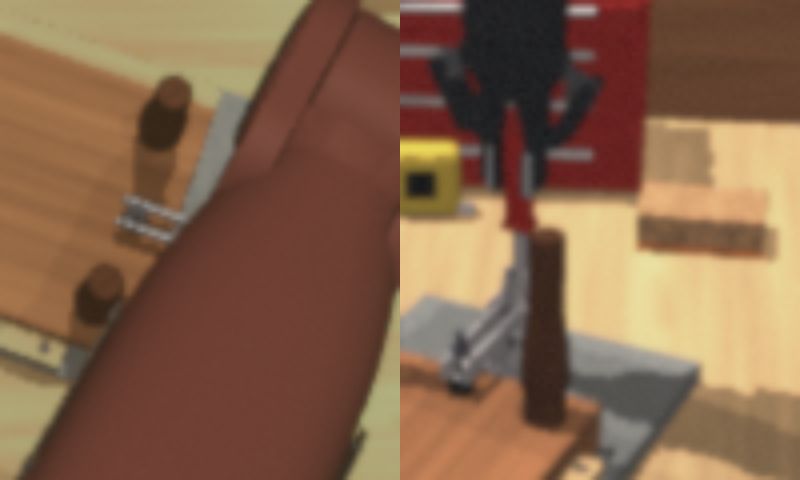

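The side crop shows the clamp arm level, the foot down on the seat at (460,385) and the handle upright. I'll push a little more to feel the stop.

drive_tool --motion '[{"gripper":1,"x":0.002,"y":0,"z":0,"wx":0,"wy":0,"wz":0},{"gripper":1,"x":0.002,"y":0,"z":0,"wx":0,"wy":0,"wz":0},{"gripper":1,"x":0,"y":0,"z":0,"wx":0,"wy":0,"wz":0}]'

```text
time: 7.02
tcp_pos: [0.4968, -0.2032, 0.1924]
ee_rot: [-180.0, 0.4, 68.5]
ft_force: [-11.8, -18.8, -5.1]
width: 0.0215
grip_force: 32.6
```

drive_tool --motion '[{"gripper":0.3,"x":0,"y":0,"z":0,"wx":0,"wy":0,"wz":0},{"gripper":0.3,"x":0,"y":0,"z":0,"wx":0,"wy":0,"wz":0},{"gripper":0.3,"x":0,"y":0,"z":-0.03,"wx":0,"wy":0,"wz":0},{"gripper":0.3,"x":0,"y":0,"z":-0.06,"wx":0,"wy":0,"wz":0},{"gripper":0.3,"x":0,"y":0,"z":-0.06,"wx":0,"wy":0,"wz":0},{"gripper":0.3,"x":0,"y":0,"z":0,"wx":0,"wy":0,"wz":-10.3},{"gripper":0.3,"x":0,"y":0,"z":0,"wx":0,"wy":0,"wz":-10.3}]'

```text
time: 7.9
tcp_pos: [0.499, -0.1997, 0.3433]
ee_rot: [179.8, 0.0, 89.6]
ft_force: [0.1, 0.6, -0.4]
width: 0.0598
grip_force: 0.0
```

Run:
```python
from h import *
b=save("side","s4.png")
q=b.astype(int); 
r0,r1,c0,c1=150,215,320,370
q=q[r0:r1,c0:c1]; m=(q[...,0]>110)&(q[...,1]<70)&(q[...,2]<70)
p=np.load('jig.npy'); c,s=np.cos(p[2]),np.sin(p[2])
W=lambda P: np.array([p[0]+c*P[0]-s*P[1],p[1]+s*P[0]+c*P[1],P[2]])
for lean in(0,.1,.2):
    a=lean+.118
    e=np.array([0,p[3]-.144*np.sin(a),.08+.144*np.cos(a)]); z=np.array([0,-np.sin(lean),np.cos(lean)])
    print(lean,[proj("side",W(x)).round(1).tolist() for x in(e,e-.08*z)])
print(models.landmark_of("side","handle_end"),models.landmark_of("side","clamp_foot"))
cv2.imwrite('pics/g3.png',cv2.resize(b[150:270,300:420],None,fx=5,fy=5,interpolation=2)[:,:,::-1])
print(sensors.sense()["ft_force"],sensors.sense()["tcp_pos"],sensors.sense()["ee_rot"])
```

```text
0 [[[182.0, 340.3]], [[206.2, 340.1]]]
0.1 [[[180.9, 342.4]], [[205.9, 340.9]]]
0.2 [[[180.4, 344.3]], [[205.9, 341.8]]]
[{'at': [184.2, 336.3], 'p': 0.77}] [{'at': [225.9, 336.9], 'p': 0.51}, {'at': [248.1, 327.4], 'p': 0.41}]
[ 0.15006334  0.13940782 -0.02389589] [ 0.49849962 -0.19960871  0.34234387] [ 1.79937904e+02 -1.33824528e-02  8.90629522e+01]
```

View pics/g3.png

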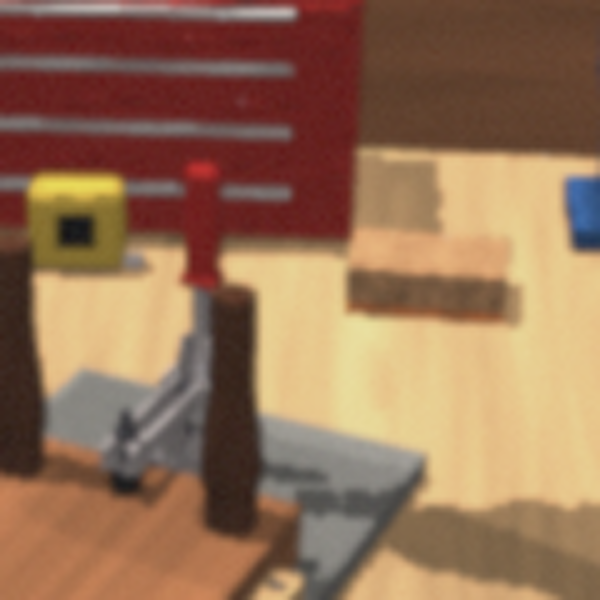

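The handle is vertical, with its end at side px (340,183) and its base at (340,206). The foot is on the seat, so the clamp is shut. Next is the leg.

drive_tool --motion '[{"gripper":0.25,"x":0,"y":0,"z":0,"wx":0,"wy":0,"wz":-10},{"gripper":0.25,"x":0,"y":0,"z":0,"wx":0,"wy":0,"wz":-10},{"gripper":0.25,"x":0,"y":0,"z":0,"wx":0,"wy":0,"wz":-10},{"gripper":0.25,"x":0,"y":0,"z":0,"wx":0,"wy":0,"wz":-10},{"gripper":0.25,"x":0,"y":0,"z":0,"wx":0,"wy":0,"wz":-10},{"gripper":0.25,"x":0,"y":0,"z":0,"wx":0,"wy":0,"wz":-10},{"gripper":0.25,"x":0,"y":0,"z":0,"wx":0,"wy":0,"wz":-10},{"gripper":0.25,"x":0,"y":0,"z":0,"wx":0,"wy":0,"wz":0}]'

```text
time: 9.05
tcp_pos: [0.4983, -0.1998, 0.342]
ee_rot: [180.0, 0.0, 159.0]
ft_force: [0.1, -0.4, 0.2]
width: 0.0641
grip_force: 0.0
```

drive_tool --motion '[{"gripper":0.25,"x":0.021,"y":0.049,"z":0,"wx":0,"wy":0,"wz":0},{"gripper":0.25,"x":0.021,"y":0.049,"z":0,"wx":0,"wy":0,"wz":0},{"gripper":0.25,"x":0.021,"y":0.049,"z":0,"wx":0,"wy":0,"wz":0},{"gripper":0.25,"x":0.021,"y":0.049,"z":0,"wx":0,"wy":0,"wz":0},{"gripper":0.25,"x":0.021,"y":0.049,"z":0,"wx":0,"wy":0,"wz":0},{"gripper":0.25,"x":0.021,"y":0.049,"z":0,"wx":0,"wy":0,"wz":0},{"gripper":0.25,"x":0.021,"y":0.049,"z":0,"wx":0,"wy":0,"wz":0},{"gripper":0.25,"x":0.021,"y":0.049,"z":0,"wx":0,"wy":0,"wz":0}]'

```text
time: 10.05
tcp_pos: [0.4799, 0.2281, 0.3422]
ee_rot: [180.0, 0.0, 158.8]
ft_force: [0.4, -0.1, 1.0]
width: 0.0641
grip_force: 0.0
```

drive_tool --motion '[{"gripper":0.25,"x":0.021,"y":0.049,"z":0,"wx":0,"wy":0,"wz":0},{"gripper":0.25,"x":0.021,"y":0.049,"z":0,"wx":0,"wy":0,"wz":0},{"gripper":0.25,"x":0,"y":0,"z":0.04,"wx":0,"wy":0,"wz":0},{"gripper":0.25,"x":0,"y":0,"z":0.04,"wx":0,"wy":0,"wz":0},{"gripper":0.25,"x":0,"y":0,"z":0,"wx":0,"wy":0,"wz":0}]'

```text
time: 10.68
tcp_pos: [0.4739, 0.3321, 0.2595]
ee_rot: [-179.8, -0.2, 158.9]
ft_force: [0.2, 0.1, 0.8]
width: 0.0643
grip_force: 0.0
```

Run:
```python
from h import *
b=save("side","s5.png")
s=sensors.sense(); T=s["tcp_pos"]; print(T,s["ee_rot"])
tip=T-[0,0,.011]
print("tip px",proj("side",tip))
cv2.imwrite('pics/g4.png',cv2.resize(b[250:400,250:400],None,fx=4,fy=4,interpolation=2)[:,:,::-1])
```

```text
[0.47510765 0.33249861 0.26185352] [-1.79920905e+02 -7.98439147e-02  1.58978050e+02]
tip px [[291.83791661 326.3209277 ]]
```

View pics/g4.png

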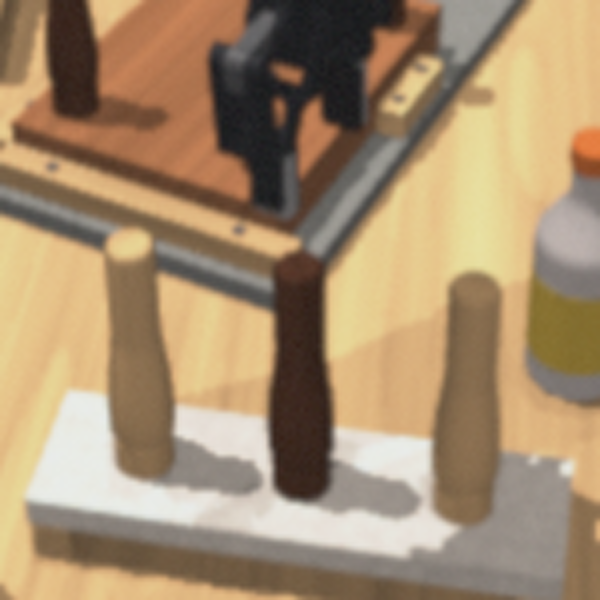

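The fingers straddle the dark leg in line: the finger midpoint is at about column 327, and the leg at 325. The pale legs are clear at (283,…) and (369,…). I'll go down and grip.

drive_tool --motion '[{"gripper":0.25,"x":-0.002,"y":0.001,"z":0.026,"wx":0,"wy":0,"wz":0},{"gripper":0.25,"x":0,"y":0,"z":0.026,"wx":0,"wy":0,"wz":0},{"gripper":0.25,"x":0,"y":0,"z":0.026,"wx":0,"wy":0,"wz":0},{"gripper":0.25,"x":0,"y":0,"z":0.026,"wx":0,"wy":0,"wz":0},{"gripper":0.5,"x":0,"y":0,"z":0,"wx":0,"wy":0,"wz":0},{"gripper":1,"x":0,"y":0,"z":0,"wx":0,"wy":0,"wz":0},{"gripper":1,"x":0,"y":0,"z":0,"wx":0,"wy":0,"wz":0},{"gripper":1,"x":0,"y":0,"z":0,"wx":0,"wy":0,"wz":0}]' --grip_force 60

```text
time: 11.72
tcp_pos: [0.4792, 0.3334, 0.1604]
ee_rot: [179.9, 0.1, 159.2]
ft_force: [-0.7, -0.0, 6.9]
width: 0.025
grip_force: 58.8
```

drive_tool --motion '[{"gripper":1,"x":0,"y":0,"z":-0.01,"wx":0,"wy":0,"wz":0},{"gripper":1,"x":0,"y":0,"z":-0.015,"wx":0,"wy":0,"wz":0},{"gripper":1,"x":0,"y":0,"z":-0.02,"wx":0,"wy":0,"wz":0},{"gripper":1,"x":0,"y":0,"z":-0.025,"wx":0,"wy":0,"wz":0},{"gripper":1,"x":0,"y":0,"z":-0.02,"wx":0,"wy":0,"wz":0},{"gripper":1,"x":0,"y":0,"z":0,"wx":0,"wy":0,"wz":0}]'

```text
time: 12.48
tcp_pos: [0.4789, 0.3334, 0.2504]
ee_rot: [179.8, 0.1, 159.2]
ft_force: [0.5, -0.3, -1.5]
width: 0.0243
grip_force: 58.9
```

Run:
```python
from h import *
p=np.load('jig.npy'); s=sensors.sense(); T=s["tcp_pos"]; y=np.radians(s["ee_rot"][2])
print(T,s["ee_rot"],s["ft_force"],s["width"])
d=np.array([.5305,.0837])-T[:2]
print("tool dx,dy",d@[np.cos(y),np.sin(y)],d@[np.sin(y),-np.cos(y)])
```

```text
[0.47890884 0.33344941 0.25036643] [1.79833871e+02 1.46818892e-01 1.59208828e+02] [ 0.47445941 -0.32530585 -1.48129446] 0.024322584799253033
tool dx,dy -0.1368833456638535 -0.2151728775242624
```

drive_tool --motion '[{"gripper":1,"x":-0.0228,"y":-0.0359,"z":0,"wx":0,"wy":0,"wz":0},{"gripper":1,"x":-0.0228,"y":-0.0359,"z":0,"wx":0,"wy":0,"wz":0},{"gripper":1,"x":-0.0228,"y":-0.0359,"z":0,"wx":0,"wy":0,"wz":0},{"gripper":1,"x":-0.0228,"y":-0.0359,"z":0,"wx":0,"wy":0,"wz":0},{"gripper":1,"x":-0.0228,"y":-0.0359,"z":0,"wx":0,"wy":0,"wz":0},{"gripper":1,"x":-0.0228,"y":-0.0359,"z":0,"wx":0,"wy":0,"wz":0},{"gripper":1,"x":0,"y":0,"z":0.03,"wx":0,"wy":0,"wz":0},{"gripper":1,"x":0,"y":0,"z":0.002,"wx":0,"wy":0,"wz":0}]'

```text
time: 13.48
tcp_pos: [0.5278, 0.0825, 0.2141]
ee_rot: [-179.9, -0.2, 159.2]
ft_force: [-0.3, -0.7, -1.5]
width: 0.0246
grip_force: 59.3
```

Run:
```python
from h import *
np.set_printoptions(precision=4,suppress=True)
a=save("top","t6.png");b=save("side","s6.png")
s=sensors.sense();T=s["tcp_pos"];print(T,s["ee_rot"],s["ft_force"])
R=rpy(s["ee_rot"])
bot=T+R@[0,0,.1434]; print("bot",bot,proj("side",bot),proj("side",[.5305,.0837,.056]))
for nm in("leg","seat_hole","leg_shoulder"): print([ (n,nm,[(np.round(q["at"],1).tolist(),round(q["p"],2)) for q in models.landmark_of(n,nm)[:3]]) for n in("top","side")])
c=[cv2.resize(x,(400,400),interpolation=2) for x in(a[205:305,255:355],b[235:315,270:350])]
cv2.imwrite('pics/g5.png',np.hstack(c)[:,:,::-1])
```

```text
[0.5289 0.0833 0.216 ] [-179.9799   -0.0615  159.2333] [ 0.2828  0.3921 -1.6648]
bot [0.5288 0.0833 0.0726] [[284.6476 315.5774]] [[289.8425 315.0091]]
[('top', 'leg', []), ('side', 'leg', [([286.1, 316.0], 0.77)])]
[('top', 'seat_hole', [([253.8, 304.1], 0.83)]), ('side', 'seat_hole', [([290.3, 313.4], 0.63)])]
[('top', 'leg_shoulder', []), ('side', 'leg_shoulder', [([278.1, 314.2], 0.82), ([245.8, 255.5], 0.24)])]
```

View pics/g5.png

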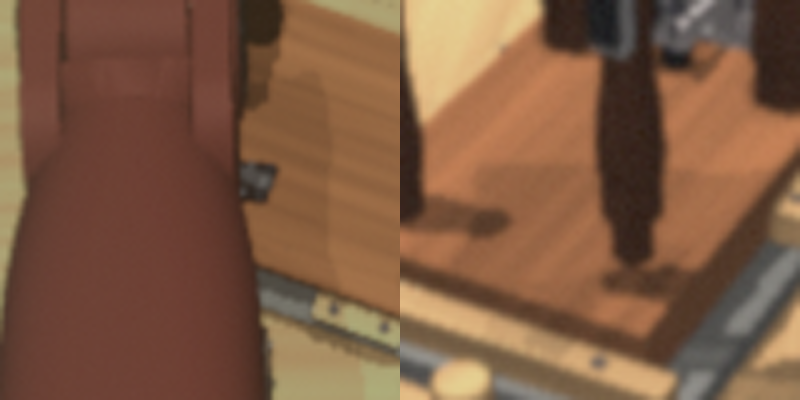

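The side crop shows the tenon end just above its shadow at the hole, at about px (286,316); the top view is blocked by the arm. I'll measure the sub-pixel offset.

Run:
```python
from h import *
np.set_printoptions(precision=3,suppress=True)
o=cv2.cvtColor(cv2.imread('pics/side1.png'),cv2.COLOR_BGR2GRAY).astype(float); n=cv2.cvtColor(cv2.imread('pics/s6.png'),cv2.COLOR_BGR2GRAY).astype(float)
r=o[284:299,304:326]; bg=np.median(r); w=np.clip(bg-12-r,0,None); w[:, :0]=0
yy,xx=np.mgrid[284:299,304:326]; rc=((w*yy).sum()/w.sum(),(w*xx).sum()/w.sum()); print("hole side",rc,bg,r.min()); h=onz("side",rc,.056); print(h)
print((w>0).astype(int))
# dark leg column edges at several rows
def sub(g,row,c0,c1,th):
    v=g[row,c0:c1]; i=np.where(v<th)[0]
    a,b=i[0],i[-1]
    L=a-(th-v[a])/(v[a-1]-v[a]) if a else a; Rr=b+(th-v[b])/(v[b+1]-v[b]) if b+1<len(v) else b
    return c0+L,c0+Rr
for row in range(255,290,2):
    try:
        L,Rr=sub(n,row,300,335,60); print(row,round((L+Rr)/2,2),round(Rr-L,2))
    except Exception as e: print(row,e)
T=sensors.sense()["tcp_pos"]
for dz in(.1434,.13,.115,.08): print(dz,proj("side",T-[0,0,dz]))
print(proj("side",[.5305,.0837,.056])-proj("side",[.5315,.0837,.056]),proj("side",[.5305,.0837,.056])-proj("side",[.5305,.0847,.056]))
```

```text
hole side (np.float64(292.58168674698794), np.float64(316.2395180722892)) 133.0 62.0
[0.526 0.095 0.056]
[[0 0 0 0 0 0 0 0 0 0 0 0 0 0 0 0 0 0 0 0 0 0]
 [0 0 0 0 0 0 0 0 0 0 0 0 0 0 0 0 0 0 0 0 0 0]
 [0 0 0 0 0 0 0 0 0 0 0 0 0 0 0 0 0 0 0 0 0 0]
 [0 0 0 0 0 0 0 0 0 0 0 0 0 0 0 0 0 0 0 0 0 0]
 [0 0 0 0 0 0 0 0 1 1 1 1 1 0 0 0 0 0 0 0 0 0]
 [0 0 0 0 0 0 1 1 1 1 1 1 1 1 1 0 0 0 0 0 0 0]
 [0 0 0 0 0 0 1 1 1 1 1 1 1 1 1 1 0 0 0 0 0 0]
 [0 0 0 0 0 0 1 1 1 1 1 1 1 1 1 1 0 0 0 0 0 0]
 [0 0 0 0 0 0 1 1 1 1 1 1 1 1 1 0 0 0 0 0 0 0]
 [0 0 0 0 0 0 0 1 1 1 1 1 1 1 1 0 0 0 0 0 0 0]
 [0 0 0 0 0 0 0 0 0 0 0 0 0 0 0 0 0 0 0 0 0 1]
 [0 0 0 0 0 0 0 0 0 0 0 0 0 0 0 0 0 0 0 0 1 1]
 [0 0 0 0 0 0 0 0 0 0 0 0 0 0 0 0 0 0 0 1 1 1]
 [1 1 0 0 0 0 0 0 0 0 0 0 0 0 0 0 0 0 1 1 1 1]
 [1 1 1 1 1 0 0 0 0 0 0 0 0 0 0 0 0 1 1 1 1 1]]
255 315.45 11.22
257 315.47 11.65
259 315.51 11.79
261 315.51 12.11
263 315.65 12.6
265 315.74 12.41
267 315.64 12.1
269 315.72 11.73
271 315.81 11.18
273 315.87 11.08
275 316.03 11.01
277 316.01 10.54
279 315.9 7.87
281 316.0 6.93
283 316.12 6.8
285 316.2 6.87
287 316.07 3.14
289 index 0 is out of bounds for axis 0 with size 0
0.1434 [[284.431 315.223]]
0.13 [[280.216 315.127]]
0.115 [[275.434 315.017]]
0.08 [[264.01  314.756]]
[[0.024 0.387]] [[-0.242  0.048]]
```

Both cameras agree differentially that the TCP must go to about (0.5333, 0.0846). I'll apply that and descend close to the mouth.

drive_tool --motion '[{"gripper":1,"x":-0.0036,"y":0.0028,"z":0,"wx":0,"wy":0,"wz":0},{"gripper":1,"x":0,"y":0,"z":0.006,"wx":0,"wy":0,"wz":0},{"gripper":1,"x":0,"y":0,"z":0.006,"wx":0,"wy":0,"wz":0},{"gripper":1,"x":0,"y":0,"z":0,"wx":0,"wy":0,"wz":0},{"gripper":1,"x":0,"y":0,"z":0,"wx":0,"wy":0,"wz":0}]'

```text
time: 14.5
tcp_pos: [0.5337, 0.0843, 0.2039]
ee_rot: [-180.0, -0.0, 159.2]
ft_force: [0.1, 0.3, -1.0]
width: 0.0247
grip_force: 59.3
```

drive_tool --motion '[{"gripper":1,"x":0,"y":0,"z":0.0015,"wx":0,"wy":0,"wz":0},{"gripper":1,"x":0,"y":0,"z":0.0015,"wx":0,"wy":0,"wz":0},{"gripper":1,"x":0,"y":0,"z":0.0015,"wx":0,"wy":0,"wz":0},{"gripper":1,"x":0,"y":0,"z":0.0015,"wx":0,"wy":0,"wz":0},{"gripper":1,"x":0,"y":0,"z":0.001,"wx":0,"wy":0,"wz":0},{"gripper":1,"x":0,"y":0,"z":0,"wx":0,"wy":0,"wz":0}]'

```text
time: 15.25
tcp_pos: [0.5337, 0.0843, 0.1969]
ee_rot: [-180.0, -0.0, 159.2]
ft_force: [-0.7, 0.2, -0.6]
width: 0.0247
grip_force: 59.3
```

drive_tool --motion '[{"gripper":1,"x":0,"y":0,"z":0.001,"wx":0,"wy":0,"wz":0},{"gripper":1,"x":0,"y":0,"z":0.001,"wx":0,"wy":0,"wz":0},{"gripper":1,"x":0,"y":0,"z":0.001,"wx":0,"wy":0,"wz":0},{"gripper":1,"x":0,"y":0,"z":0,"wx":0,"wy":0,"wz":0}]'

```text
time: 15.75
tcp_pos: [0.5337, 0.0843, 0.1939]
ee_rot: [-180.0, -0.0, 159.2]
ft_force: [-0.1, -0.5, -1.1]
width: 0.0249
grip_force: 59.3
```

drive_tool --motion '[{"gripper":1,"x":0,"y":0,"z":0.001,"wx":0,"wy":0,"wz":0},{"gripper":1,"x":0,"y":0,"z":0.001,"wx":0,"wy":0,"wz":0},{"gripper":1,"x":0,"y":0,"z":0.001,"wx":0,"wy":0,"wz":0},{"gripper":1,"x":0,"y":0,"z":0,"wx":0,"wy":0,"wz":0}]'

```text
time: 16.25
tcp_pos: [0.5335, 0.0843, 0.1909]
ee_rot: [-180.0, -0.0, 159.2]
ft_force: [-1.5, 0.2, -1.3]
width: 0.0247
grip_force: 59.3
```

drive_tool --motion '[{"gripper":1,"x":0,"y":0,"z":0.001,"wx":0,"wy":0,"wz":0},{"gripper":1,"x":0,"y":0,"z":0.001,"wx":0,"wy":0,"wz":0},{"gripper":1,"x":0,"y":0,"z":0.001,"wx":0,"wy":0,"wz":0},{"gripper":1,"x":0,"y":0,"z":0.001,"wx":0,"wy":0,"wz":0},{"gripper":1,"x":0,"y":0,"z":0,"wx":0,"wy":0,"wz":0}]'

```text
time: 16.88
tcp_pos: [0.5338, 0.0843, 0.1869]
ee_rot: [180.0, -0.0, 159.2]
ft_force: [-0.8, 0.0, 1.7]
width: 0.0248
grip_force: 59.8
```

drive_tool --motion '[{"gripper":1,"x":0,"y":0,"z":0.0015,"wx":0,"wy":0,"wz":0},{"gripper":1,"x":0,"y":0,"z":0.0015,"wx":0,"wy":0,"wz":0},{"gripper":1,"x":0,"y":0,"z":0.0015,"wx":0,"wy":0,"wz":0},{"gripper":1,"x":0,"y":0,"z":0.0015,"wx":0,"wy":0,"wz":0},{"gripper":1,"x":0,"y":0,"z":0,"wx":0,"wy":0,"wz":0}]'

```text
time: 17.5
tcp_pos: [0.5339, 0.0843, 0.1811]
ee_rot: [180.0, 0.0, 159.2]
ft_force: [-0.6, -0.0, 4.7]
width: 0.0242
grip_force: 59.8
```

drive_tool --motion '[{"gripper":1,"x":0,"y":0,"z":0.0015,"wx":0,"wy":0,"wz":0},{"gripper":1,"x":0,"y":0,"z":0.0015,"wx":0,"wy":0,"wz":0},{"gripper":1,"x":0,"y":0,"z":0.0015,"wx":0,"wy":0,"wz":0},{"gripper":1,"x":0,"y":0,"z":0.0015,"wx":0,"wy":0,"wz":0},{"gripper":1,"x":0,"y":0,"z":0.001,"wx":0,"wy":0,"wz":0},{"gripper":1,"x":0,"y":0,"z":0,"wx":0,"wy":0,"wz":0}]'

```text
time: 18.25
tcp_pos: [0.5339, 0.0843, 0.1741]
ee_rot: [180.0, 0.0, 159.2]
ft_force: [-1.3, -0.3, 4.7]
width: 0.0246
grip_force: 59.9
```

Insertion is smooth. I'll continue until the shoulder meets the seat and the force climbs.

drive_tool --motion '[{"gripper":1,"x":0,"y":0,"z":0.001,"wx":0,"wy":0,"wz":0},{"gripper":1,"x":0,"y":0,"z":0.001,"wx":0,"wy":0,"wz":0},{"gripper":1,"x":0,"y":0,"z":0.001,"wx":0,"wy":0,"wz":0},{"gripper":1,"x":0,"y":0,"z":0,"wx":0,"wy":0,"wz":0}]'

```text
time: 18.75
tcp_pos: [0.5339, 0.0843, 0.1714]
ee_rot: [180.0, 0.0, 159.2]
ft_force: [-1.8, 1.1, 7.7]
width: 0.0247
grip_force: 60.3
```

drive_tool --motion '[{"gripper":1,"x":0,"y":0,"z":0.001,"wx":0,"wy":0,"wz":0},{"gripper":1,"x":0,"y":0,"z":0.001,"wx":0,"wy":0,"wz":0},{"gripper":1,"x":0,"y":0,"z":0,"wx":0,"wy":0,"wz":0}]'

```text
time: 19.12
tcp_pos: [0.5345, 0.0843, 0.1713]
ee_rot: [180.0, 0.2, 159.2]
ft_force: [-6.6, -0.5, 25.9]
width: 0.0246
grip_force: 62.2
```

The leg stopped hard at z = 0.1713, which is the predicted home height. Next I relax the pressing, release and retreat.

drive_tool --motion '[{"gripper":1,"x":0,"y":0,"z":0,"wx":0,"wy":0,"wz":0},{"gripper":1,"x":0,"y":0,"z":-0.0015,"wx":0,"wy":0,"wz":0},{"gripper":0.3,"x":0,"y":0,"z":0,"wx":0,"wy":0,"wz":0},{"gripper":0.3,"x":0,"y":0,"z":0,"wx":0,"wy":0,"wz":0},{"gripper":0.3,"x":0,"y":0,"z":-0.03,"wx":0,"wy":0,"wz":0},{"gripper":0.3,"x":0,"y":0,"z":-0.05,"wx":0,"wy":0,"wz":0},{"gripper":0.3,"x":0,"y":0,"z":-0.05,"wx":0,"wy":0,"wz":0},{"gripper":0.3,"x":0,"y":0,"z":0,"wx":0,"wy":0,"wz":0}]'

```text
time: 20.12
tcp_pos: [0.5357, 0.0844, 0.304]
ee_rot: [179.9, 0.3, 159.2]
ft_force: [0.7, -0.1, -1.8]
width: 0.06
grip_force: 0.0
```

Run:
```python
from h import *
b=save("side","s7.png")
cv2.imwrite('pics/g6.png',cv2.resize(b[170:320,240:400],None,fx=4,fy=4,interpolation=2)[:,:,::-1])
p=np.load('jig.npy'); c,s=np.cos(p[2]),np.sin(p[2])
W=lambda P: np.array([p[0]+c*P[0]-s*P[1],p[1]+s*P[0]+c*P[1],P[2]])
print("expected top/shoulder px (crop)",[((proj("side",W((-.07,.095,z)))[0]-[170,240])*4+1.5).round() for z in(.206,.056)])
print(sensors.sense()["ft_force"])
```

```text
expected top/shoulder px (crop) [array([283., 297.]), array([481., 302.])]
[-1.17876559  0.38318318 -1.42299227]
```

View pics/g6.png

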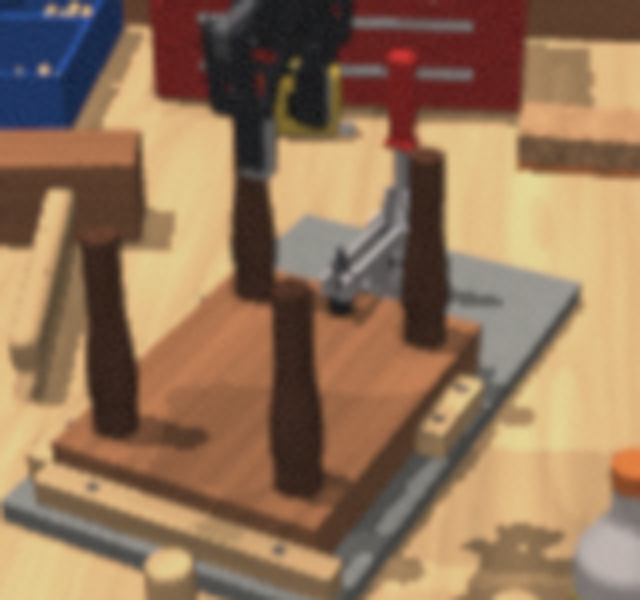

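The leg stands upright with its shoulder flat on the seat (crop foot 294,287, base 298,490). The handle is vertical, the foot is on the seat, and the gripper is clear.

```bash
python3 -c "
from station import order
print(order.sign_off())"
```

```text
the job is handed in; nothing more can be done
None
```

I shut the clamp, pressed the dark leg home and handed the job in at about 20 s, with every check I made looking right; the sign-off returned no verdict, and I viewed 11 pictures, one over the limit of 10.

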